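Start the thermal cycler and flip its status sign to red

TASK

The thermal cycler on the left is loaded and shut: start the run by pressing the green start key on its control panel, then flip the paddle of the status sign right over so that it lies flat with its red 'in use' face up. Do it with the fingertips only: do not grip or squeeze the paddle, do not lift, tip or shove the sign's stand, leave the red stop key alone, and do not disturb the other things on the bench.

Things in the scene. Friction and masses are not known exactly. Their poses are not given: they have to be found in the camera images.
- cycler: Cream thermal cycler, fixed, 420 deep x 300 wide. Origin: centre of underside; front faces own -x; own +y is left for someone facing it. Its front 170 mm is the control panel, sloping up 18 degrees from 60 mm high at the front edge to 115; behind it the black deck is 141 high and, from 188 mm behind the front edge, latch and shut lid up to 226. Grey screen left, flat blue keys (look only) right.
- start_key (a joint): Travel of the green start key, m: 0 released, 0.004 fully down. It counts as pressed from 0.0025. Sprung: about 1 N to start, 4 N fully down; it springs back.
- start_key_top (a point): Centre of the top of the green start key: round cap 28 mm across at the right end of the panel, 52 mm behind its front edge, standing 8 mm off the panel. It moves square to the panel (18 degrees off vertical, leaning to the front; pressing straight down works too). Site's z points out of the key.
- stop_key (a joint): Travel of the red stop key, m, like the start key's: must not be pressed (it counts as pressed from 0.002).
- stop_key_top (a point): Centre of the top of the red stop key, the same size, 55 mm to the left of the green key (towards the screen).
- sign: Stand of the status sign, loose, 0.95 kg, rubber feet: dark grey base 100 (own x) x 150 (own y) mm, top 13 high; cheeks 8 mm thick at own x = +-43, 72 high, hold the hinge between them; four rests 62 high at x +-24, y +-36 carry the flat paddle. Origin: centre of underside; own x along the hinge, own +y towards the side where the paddle lies at the start.
- sign_hinge (a point): Middle of the hinge axis on the stand, 65 mm above the bench; axes as the stand's. The gap between the cheeks is 78 mm.
- paddle (a joint): Paddle angle, rad: 0 flat on the stand's +y side, green face up (start); 1.57 upright; 3.14 flat on the -y side, red face up. Paddle about 30 g, 70 mm along the hinge, 5 thick, reaching 84 from the hinge. Light hinge friction and damping: left within about 25 degrees of upright it stays; left lower than about 40 degrees above flat it sinks flat within a second or two on that side.
- paddle_rim (a point): Middle of the outer face of the white rim, on the paddle, 84 mm from the hinge. The rim is a bar 4 mm thick along the whole 70 mm outer edge, 16 mm tall (8 each side of the paddle's middle plane): lying flat it spans 57 to 73 mm above the bench and overhangs the base plate's edge by 9 mm, with open space below for a fingertip to hook under it and swing it up. Axes: y outwards, z out of the green face.
- tube_rack: Blue 96-well tube rack with three strips of tubes, 86 x 126 x 35 mm, loose; origin at the centre of its underside. Not to be disturbed.
- tip_box: Orange pipette tip box with a clear lid, 86 x 124 x 85 mm, loose; origin under its centre. Not to be disturbed.
- mini_centrifuge: Round white mini centrifuge with a blue dome, 144 mm across, 116 high, loose; origin under its centre. Not to be disturbed.
- reagent_bottle: Bottle with blue cap, 60 mm across, 120 high, loose; origin under its centre. Not to be disturbed.
- marker: White marker pen with black cap lying along its own x, 130 mm long, 13 thick, loose; origin under its middle. Not to be disturbed.
- pipette: Grey pipette lying along its own x, 270 mm long, up to 31 thick across its hook, 27 high, loose; origin under its middle. Not to be disturbed.
- beaker: Glass beaker 68 mm across, 75 high, loose; origin under its centre. Not to be disturbed.

How it is judged:
On the way, in this order (a step that is already met when the one before it is completed fails the run):
1. the green start key is pressed (value of joint start_key above 0.0025 m), for 0.05 s.
2. the paddle is flipped over to its other side (value of joint paddle above 3 rad), for 0.2 s.
At the end, for the whole second after the job is handed in: The paddle lies flat on the other side, red face up (within 8 degrees of fully over), at rest; the start key is released; the stand is upright, at rest and within 30 mm of where it was (value of joint paddle above 3 rad and velocity of joint paddle between -0.1 and 0.1 rad/s and value of joint start_key below 0.001 m and linear speed of sign below 0.01 m/s and angle between sign's own z axis and vertical below 0.05 rad and distance of sign from where it was at the start of the episode below 0.03 m); the robot touches nothing.
It fails at once if the red stop key was pressed (value of joint stop_key above 0.002 m).
It fails at once if the sign's stand was lifted, tipped or shoved (10 mm up, 10 degrees, 30 mm) (height (world z) of sign above 0.01 m or angle between sign's own z axis and vertical above 0.175 rad or distance of sign from where it was at the start of the episode above 0.03 m).
It fails at once if the paddle was gripped or forced (more than 25 N) (contact force between the fingers and paddle above 25 N).
It fails at once if another thing on the bench was moved by more than 15 mm (distance of any of tube_rack, tip_box, mini_centrifuge, reagent_bottle, marker, pipette, beaker from where it was at the start of the episode above 0.015 m).
It also fails if it takes over 51 s, if anything falls off the work surface, if the arm or the gripper's body presses on something with over 40 N, if the wrist force passes 120 N, or if a joint passes its speed limit or range.

ROBOT

A 6-joint arm with a two-finger parallel gripper is mounted at the origin on the work surface. World frame = base frame: x ahead of the robot, y to its left, z up, the work surface at z = 0. Lengths are in m, angles in rad, forces in N, time in s.
With the tool pointing down it reaches from about 0.35 to 0.775 m from the base axis. Payload 7.3 kg.
Tool frame: the origin (TCP) lies at the very end of the fingers, on their centre line; the grasp point (between the pads) lies 19 mm behind it; z points along the fingers, y is the line along which they close (so a half turn about z gives the same grasp; the last joint's range is limited). The gripper opens to 92 mm and grips with 3 to 60 N. Pads are 19 mm wide; open, the fingers measure 130 mm over their backs; the gripper's body (75 mm by 190 mm) begins 47 mm behind the grasp point.
Start: joints at [0.972, 0.342, 1.524, -0, 1.275, -0.146], TCP at [0.23, 0.472, 0.227] pointing down, gripper open.
Joint ranges: [-2.53, 2.53], [-0.77, 2.02], [0.04, 2.7], [-1, 4.14], [0.28, 2.66], [-3.11, 3.11]. Speed limits (rad/s): [2.57, 2.57, 3.14, 3.14, 3.14, 3.14].

INTERFACE

Orientations are given as [roll, pitch, yaw] about the fixed x, y, z axes, in that order (R = Rz(yaw) Ry(pitch) Rx(roll)).
In Python, from cell import * gives the robot as it stands.
- The arm moves only by the tool step_arm, never from a script. Its argument "commands" is a list of rows, each a list of 7 numbers: the opening, from 0 (shut) to 1 (fully open), then the shift along the world's x, y, z in cm, then the turn, a rotation vector about the world's x, y, z in rad. A call has 1 to 5 rows; each row is the pose to reach, as a shift and turn from the pose commanded when the call began; what a row does not reach only later rows make up. A row lasts 1/12 s, in which the tool goes at most 41.7 mm and 7.16 degrees, less where a joint would pass 70% of its speed; a pose out of reach is approached as far as the arm can. A call with a gripper value outside its range is refused whole. The fingers move at their own pace and stop on an object; "grip_force" is the grip in N (left out, the last holds). Time passes only in rows, so rows that repeat a pose let the fingers close. It gives the time, the measured TCP pose, the force, the opening and the grip force at its end, in the units of the state.
- observe(): the state, without advancing time (a new reading comes with each control period).
- read_camera(name): name is "scene" or "top" or "wrist"; returns the picture (400x640x3 uint8, red, green, blue); there is no depth.
- camera_model(name): a dict with "vfov" (degrees; the focal length in pixels is half the picture's height over the tangent of half this angle, whatever the lens; pixels are square), "cx", "cy" (the principal point, pixels), "k1" (the pictures are not rectified: a ray, as slopes to the right and down, at radius r is drawn at 1 + k1 r^2 times it, then the intrinsics apply), "world_to_cam" (4x4, takes a point from world to camera coordinates). Camera axes: x right, y up, looking along -z (the intrinsics and any distortion apply to the point x, -y, -z); pixel columns grow to the right and rows downward; lengths in m; the calibration is good to about 2 mm. A picture is of the moment at which its call begins: read the wrist's pose just before it. camera_model takes no time and is no camera call; for the wrist camera it gives the pose at the moment of the call.
- hand_in(): hands the job in; it is judged then, once.
The state is a dict: "time": time; "qpos": joint angles; "qvel": joint speeds; "joint_efforts": joint torques, N m; "tool_pos": TCP position; "tool_rot": TCP orientation; "contact_force": force on the tool from outside, world axes, zero at the start; "torque": the same for the moment, N m; "opening": finger opening in m; "grip_force": force on a finger pad.
Only numpy, scipy, OpenCV 4.12 (cv2) and the standard library are available. Lean on these libraries where they do the work, as an engineer would, in place of code of your own. Each camera call takes 0.05 s, during which the arm holds its last target. There are 200 camera calls.

## Working session

There is one attempt and no reset: what is moved stays moved. The work goes in short steps, Python scripts to look and compute and a tool call to move; the robot and the scene stay as the last step left them, time stands still between calls to the robot, and variables do not carry over. Pictures are saved under pics/ and viewed, at most 10 in all, crops included, and the job is handed in when it is done.

Besides the shell and the picture viewer there is one more tool, called after "Call:" as name(argument=value, ...), one argument or row to a line, values as JSON. step_arm: Moves the arm, as the interface text tells. Its arguments: {"type":"object","properties":{"commands":{"type":"array"},"grip_force":{"type":"number"}},"required":["commands"]}

```bash
mkdir -p pics; ls; python3 - <<'E'
from cell import *
import cv2
for n in ("scene","top"):
    im=read_camera(n); cv2.imwrite(f"pics/{n}1.png",im[:,:,::-1])
    m=camera_model(n); print(n,m)
print(observe())
E
```

```text
pics
scene {'vfov': 55.791266363852614, 'cx': 318.04800380015746, 'cy': 199.27458650083773, 'k1': -0.06877511734737894, 'world_to_cam': array([[ 0.87842507,  0.47776495, -0.01049031, -0.49396546],
       [-0.38879348,  0.72726039,  0.56562527,  0.18849278],
       [ 0.27786511, -0.49278086,  0.82459566, -1.28391648],
       [ 0.        ,  0.        ,  0.        ,  1.        ]])}
top {'vfov': 47.907999719777706, 'cx': 319.94139433025504, 'cy': 193.08106097562884, 'k1': -0.019379164813973466, 'world_to_cam': array([[ 0.00279014, -0.99999372, -0.00218441, -0.0199357 ],
       [ 0.98260103,  0.00233593,  0.18571417, -0.58745104],
       [-0.1857079 , -0.00266457,  0.98260138, -1.50232532],
       [ 0.        ,  0.        ,  0.        ,  1.        ]])}
{'time': 0.1, 'qpos': array([ 9.71997693e-01,  3.42669090e-01,  1.52488877e+00,  8.57024652e-06,
        1.27538798e+00, -1.45989922e-01]), 'qvel': array([-0.00072684, -0.00138936, -0.00217923,  0.00062173,  0.00039204,
        0.00117639]), 'joint_efforts': array([ 1.78096474e-03, -4.32000124e+01, -2.44693816e+01,  7.18659908e-02,
        5.24919725e-02, -2.35393895e-05]), 'tool_pos': array([0.22946071, 0.47181755, 0.22611755]), 'tool_rot': array([-3.14025506e+00, -2.04958608e-04,  2.68878130e+00]), 'contact_force': array([ 0.09764311, -0.01474834, -0.00487191]), 'torque': array([-0.00382151, -0.02862192,  0.007046  ]), 'grip_force': 0.0, 'opening': 0.0919138390775029}
```

View pics/top1.png

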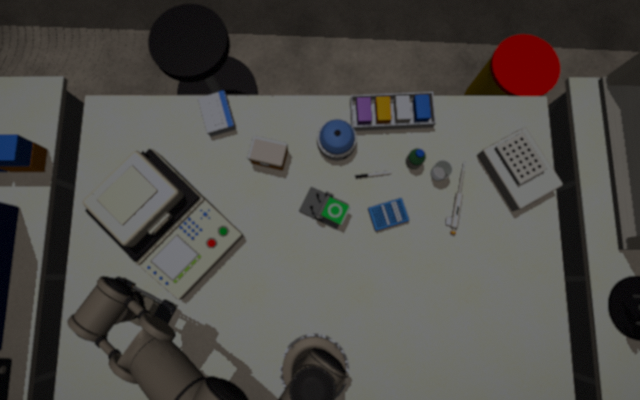

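View pics/scene1.png

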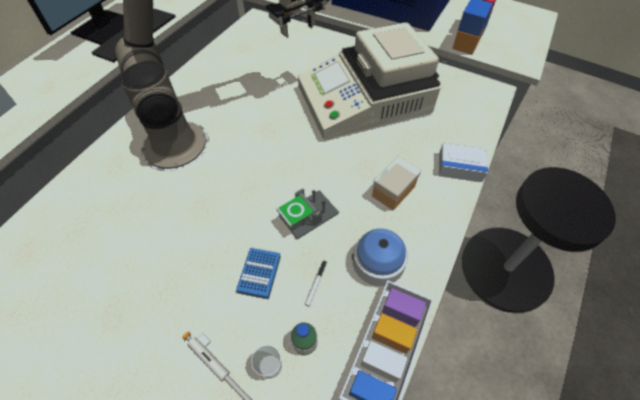

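The top view shows the green key at about (223,231), the red key at (211,243), and the sign's green paddle at (335,210) with its dark base to the upper left. In the scene view the green key is at (334,115), the red key at (328,104) and the paddle at (296,210).

```bash
cat > h.py <<'E'
from cell import *
import numpy as np, cv2
def ray(m,u,v):
    f=200/np.tan(np.radians(m["vfov"])/2)
    K=np.array([[f,0,m["cx"]],[0,f,m["cy"]],[0,0,1.]])
    x,y=cv2.undistortPoints(np.array([[[u,v]]],float),K,np.array([m["k1"],0,0,0,0.]))[0,0]
    W=m["world_to_cam"]; R=W[:3,:3]
    return -R.T@W[:3,3], R.T@np.array([x,-y,-1.])
def onplane(m,u,v,z):
    o,d=ray(m,u,v); return o+d*(z-o[2])/d[2]
def tri(rays):
    A=0;b=0
    for o,d in rays:
        d=d/np.linalg.norm(d);P=np.eye(3)-np.outer(d,d);A=A+P;b=b+P@o
    return np.linalg.solve(A,b)
def blobs(im,color,box):
    h=cv2.cvtColor(im,cv2.COLOR_RGB2HSV)
    lo,hi={"g":((50,120,50),(85,255,255)),"r":((0,150,60),(8,255,255))}[color]
    mk=cv2.inRange(h,lo,hi)
    if color=="r": mk|=cv2.inRange(h,(172,150,60),(180,255,255))
    z=np.zeros_like(mk);x0,y0,x1,y1=box;z[y0:y1,x0:x1]=mk[y0:y1,x0:x1]
    n,l,s,c=cv2.connectedComponentsWithStats(z)
    i=1+np.argmax(s[1:,4]); return c[i],s[i],(l==i).astype(np.uint8)
E
python3 - <<'E'
from h import *
T=cv2.imread("pics/top1.png")[:,:,::-1].copy();S=cv2.imread("pics/scene1.png")[:,:,::-1].copy()
mt,ms=camera_model("top"),camera_model("scene")
for nm,c,bt,bs in (("start","g",(213,221,233,241),(326,108,344,122)),("stop","r",(202,235,219,250),(320,97,336,110)),("paddle","g",(310,190,360,232),(270,190,322,230))):
    a,sa,la=blobs(T,c,bt);b,sb,lb=blobs(S,c,bs)
    p=tri([ray(mt,*a),ray(ms,*b)]);print(nm,a,sa,b,sb,p.round(4),onplane(mt,*a,p[2]).round(4),onplane(ms,*b,p[2]).round(4))
    if nm=="paddle":
        for m,l in((mt,la),(ms,lb)):
            cn=max(cv2.findContours(l,0,2)[0],key=cv2.contourArea)
            P=np.array([onplane(m,*q[0],.0675)[:2] for q in cn],np.float32)*1000
            r=cv2.minAreaRect(P);print(r,cv2.boxPoints(r).round(1).tolist())
cv2.imwrite("pics/crops.png",np.hstack([cv2.resize(T[175:240,285:365],(400,325)),cv2.resize(S[175:240,260:340],(400,325))])[:,:,::-1])
E
```

```text
start [222.80952381 230.92857143] [220 228   7   7  42] [333.73333333 113.96666667] [331 112   7   5  30] [0.4537 0.3076 0.0805] [0.4527 0.3069 0.0805] [0.4545 0.3086 0.0805]
stop [211.13043478 242.84782609] [208 239   8   8  46] [328.27586207 103.37931034] [325 101   7   6  29] [0.4137 0.3451 0.0805] [0.4127 0.3443 0.0805] [0.4145 0.346  0.0805]
paddle [334.10801394 210.56097561] [321 197  27  27 287] [296.04984424 210.02803738] [279 196  34  29 321] [ 0.5271 -0.0659  0.0599] [ 0.5258 -0.0671  0.0599] [ 0.5282 -0.0647  0.0599]
((525.4849243164062, -67.44317626953125), (73.32919311523438, 72.47509002685547), 63.383419036865234) [[476.70001220703125, -84.0], [541.5, -116.5], [574.2999877929688, -50.900001525878906], [509.5, -18.399999618530273]]
((528.7576293945312, -67.45613098144531), (71.08621215820312, 70.01165008544922), 64.57025146484375) [[481.8999938964844, -84.5], [545.0999755859375, -114.5999984741211], [575.5999755859375, -50.400001525878906], [512.4000244140625, -20.299999237060547]]
```

View pics/crops.png

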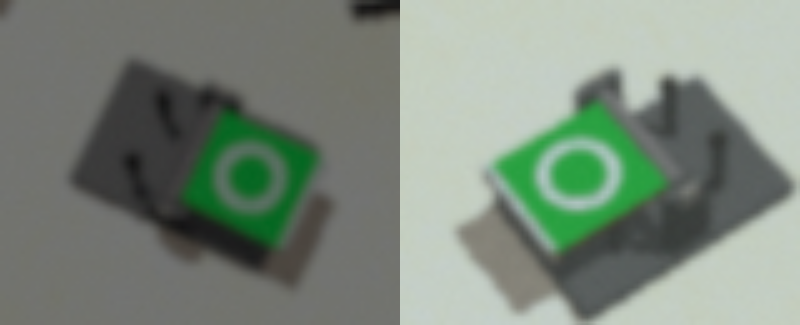

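The crops confirm that the white rim faces away from the base, along world (-0.44,-0.90), and the hinge is at the upper-left edge of the green face. My estimates are hinge ≈ (0.546,-0.028) and start key ≈ (0.454,0.308). I'll move over the key with the fingers shut.

Call:
step_arm(
  commands=[
    [0, 22.4, -16.4, 0, 0, 0, 0],
    [0, 22.4, -16.4, 0, 0, 0, 0],
    [0, 22.4, -16.4, 0, 0, 0, 0],
    [0, 22.4, -16.4, 0, 0, 0, 0],
    [0, 22.4, -16.4, 0, 0, 0, 0],
  ],
  grip_force=5,
)

```text
time: 0.52
tool_pos: [0.3988, 0.3476, 0.2265]
tool_rot: [-3.141, -0.0, 2.689]
contact_force: [0.7, 1.0, 1.2]
opening: 0.0629
grip_force: 0.0
```

```bash
python3 - <<'E'
from h import *
mt=camera_model("top");im=cv2.imread("pics/top1.png")[:,:,::-1].copy()
h=cv2.cvtColor(im,cv2.COLOR_RGB2HSV)
mk=cv2.inRange(h,(95,120,40),(125,255,255));z=np.zeros_like(mk);z[190:240,360:420]=mk[190:240,360:420]
cn=max(cv2.findContours(z,0,2)[0],key=cv2.contourArea)
print("rack",np.array([onplane(mt,*p,.035)[:2] for p in cv2.boxPoints(cv2.minAreaRect(cn))]).round(3).tolist())
E
```

```text
rack [[0.539, -0.186], [0.576, -0.303], [0.496, -0.325], [0.46, -0.209]]
```

Call:
step_arm(
  commands=[
    [0, 5.5, -4.0, -4, 0, 0, 0],
    [0, 5.5, -4.0, -8, 0, 0, 0],
    [0, 5.5, -4.0, -12, 0, 0, 0],
    [0, 5.5, -4.0, -12, 0, 0, 0],
    [0, 5.5, -4.0, -12, 0, 0, 0],
  ],
)

```text
time: 0.93
tool_pos: [0.4505, 0.3065, 0.1014]
tool_rot: [-3.133, -0.006, 2.687]
contact_force: [-1.3, -0.7, -0.5]
opening: 0.0297
grip_force: 0.0
```

```bash
python3 - <<'E'
from h import *
T=read_camera("top");S=read_camera("scene")
cv2.imwrite("pics/key.png",np.hstack([cv2.resize(T[205:265,180:260],(400,300)),cv2.resize(S[80:140,295:375],(400,300))])[:,:,::-1])
print(observe()["tool_pos"])
E
```

```text
[0.4525961  0.30898203 0.10662549]
```

View pics/key.png

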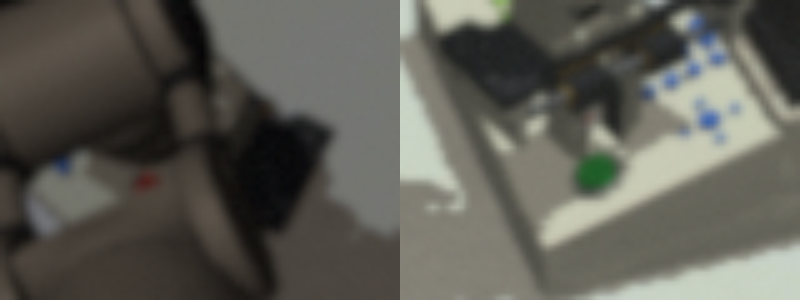

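The scene crop shows the closing fingertips just above the green key, at about (597,172) in the crop. The red key is clear of them. I'll lower now.

Call:
step_arm(
  commands=[
    [0, 0.1, -0.1, 0, 0, 0, 0],
    [0, 0.1, -0.1, 0, 0, 0, 0],
    [0, 0.1, -0.1, -0.5, 0, 0, 0],
    [0, 0.1, -0.1, -1.0, 0, 0, 0],
    [0, 0.1, -0.1, -1.5, 0, 0, 0],
  ],
)

```text
time: 1.45
tool_pos: [0.4538, 0.3084, 0.092]
tool_rot: [3.14, 0.001, 2.689]
contact_force: [-0.5, -0.5, -0.4]
opening: 0.0004
grip_force: 0.0
```

Call:
step_arm(
  commands=[
    [0, 0, 0, 0, 0, 0, 0],
    [0, 0, 0, -0.2, 0, 0, 0],
    [0, 0, 0, -0.3, 0, 0, 0],
    [0, 0, 0, -0.4, 0, 0, 0],
    [0, 0, 0, -0.4, 0, 0, 0],
  ],
)

```text
time: 1.87
tool_pos: [0.4537, 0.308, 0.0876]
tool_rot: [-3.142, -0.0, 2.689]
contact_force: [-0.7, 0.2, -0.1]
opening: 0.0002
grip_force: 0.0
```

Call:
step_arm(
  commands=[
    [0, 0, 0, -0.1, 0, 0, 0],
    [0, 0, 0, -0.2, 0, 0, 0],
    [0, 0, 0, -0.2, 0, 0, 0],
    [0, 0, 0, -0.3, 0, 0, 0],
    [0, 0, 0, -0.3, 0, 0, 0],
  ],
)

```text
time: 2.28
tool_pos: [0.4541, 0.3082, 0.0849]
tool_rot: [3.141, 0.001, 2.689]
contact_force: [0.4, 1.1, 2.5]
opening: 0.0005
grip_force: 1.1
```

Call:
step_arm(
  commands=[
    [0, 0, 0, -0.1, 0, 0, 0],
    [0, 0, 0, -0.2, 0, 0, 0],
    [0, 0, 0, -0.2, 0, 0, 0],
    [0, 0, 0, -0.3, 0, 0, 0],
    [0, 0, 0, -0.3, 0, 0, 0],
  ],
)

```text
time: 2.7
tool_pos: [0.4542, 0.3083, 0.0822]
tool_rot: [3.14, 0.001, 2.689]
contact_force: [1.0, 1.5, 6.3]
opening: 0.0007
grip_force: 2.9
```

Call:
step_arm(
  commands=[
    [0, 0, 0, -0.1, 0, 0, 0],
    [0, 0, 0, -0.1, 0, 0, 0],
    [0, 0, 0, -0.1, 0, 0, 0],
    [0, 0, 0, -0.1, 0, 0, 0],
    [0, 0, 0, -0.1, 0, 0, 0],
  ],
)

```text
time: 3.12
tool_pos: [0.4544, 0.3084, 0.0819]
tool_rot: [3.14, 0.001, 2.689]
contact_force: [-1.2, -0.9, 11.7]
opening: 0.0004
grip_force: 5.4
```

The key bottomed out: 11.7 N with no further travel. Next I raise and transfer toward the sign, yawing and tilting on the way.

Call:
step_arm(
  commands=[
    [0, 0, 0, 4, 0, 0, 0],
    [0, 0, 0, 8, 0, 0, 0],
    [0, 0, 0, 12, 0, 0, 0],
    [0, 0, 0, 16, 0, 0, 0],
    [0, 0, 0, 16, 0, 0, 0],
  ],
)

```text
time: 3.53
tool_pos: [0.4563, 0.3094, 0.2485]
tool_rot: [3.132, 0.008, 2.689]
contact_force: [1.0, 0.8, -0.4]
opening: 0.0005
grip_force: 0.0
```

Call:
step_arm(
  commands=[
    [0, 0, -4, 0, 0, 0, -0.12],
    [0, 0, -8, 0, 0, 0, -0.24],
    [0, 0, -12, 0, 0, 0, -0.36],
    [0, 0, -16, 0, 0, 0, -0.48],
    [0, 0, -20, 0, 0, 0, -0.6],
  ],
)

```text
time: 3.95
tool_pos: [0.4526, 0.1064, 0.2399]
tool_rot: [-3.14, -0.001, 2.084]
contact_force: [1.6, -0.4, 1.3]
opening: 0.0004
grip_force: 0.0
```

Call:
step_arm(
  commands=[
    [0, 0, -4, 0, 0, 0, -0.12],
    [0, 0, -8, 0, 0, 0, -0.24],
    [0, 0, -12, 0, 0, 0, -0.36],
    [0, 0, -16, 0, 0, 0, -0.48],
    [0, 0, -20, 0, 0, 0, -0.6],
  ],
)

```text
time: 4.37
tool_pos: [0.4527, -0.0937, 0.24]
tool_rot: [-3.14, -0.0, 1.483]
contact_force: [1.7, 0.5, -0.1]
opening: 0.0004
grip_force: 0.0
```

Call:
step_arm(
  commands=[
    [0, 1, -2, 0, 0, 0, -0.12],
    [0, 2, -4, 0, 0, 0, -0.24],
    [0, 2, -7, 0, 0, 0, -0.37],
    [0, 2, -7, 0, 0, 0, -0.37],
    [0, 2, -7, 0, 0, 0, -0.37],
  ],
)

```text
time: 4.78
tool_pos: [0.4731, -0.1628, 0.2396]
tool_rot: [-3.139, -0.0, 1.117]
contact_force: [0.1, 0.5, 0.1]
opening: 0.0002
grip_force: 0.0
```

Call:
step_arm(
  commands=[
    [0, 0, 0, 0, 0.108, -0.053, 0],
    [0, 0, 0, 0, 0.216, -0.105, 0],
    [0, 0, 0, 0, 0.324, -0.158, 0],
    [0, 0, 0, 0, 0.42, -0.205, 0],
    [0, 0, 0, 0, 0.42, -0.205, 0],
  ],
)

```text
time: 5.2
tool_pos: [0.4724, -0.1625, 0.2391]
tool_rot: [-3.139, -0.473, 1.116]
contact_force: [0.5, -0.3, -1.4]
opening: 0.0006
grip_force: 0.0
```

Call:
step_arm(
  commands=[
    [0, 0, 0, 0, 0.108, -0.053, 0],
    [0, 0, 0, 0, 0.207, -0.101, 0],
    [0, 0, 0, 0, 0.207, -0.101, 0],
    [0, 0, 0, 0, 0.207, -0.101, 0],
    [0, 0, 0, 0, 0.207, -0.101, 0],
  ],
)

```text
time: 5.62
tool_pos: [0.4739, -0.161, 0.2409]
tool_rot: [3.14, -0.694, 1.121]
contact_force: [-0.6, -0.3, 0.2]
opening: 0.0004
grip_force: 0.0
```

```bash
python3 - <<'E'
from h import *
from scipy.spatial.transform import Rotation as Ro
o=observe();R=Ro.from_euler("xyz",o["tool_rot"]).as_matrix()
print(o["tool_pos"],o["qpos"].round(2),R[:,2].round(3),R[:,1].round(3))
ms,mt=camera_model("scene"),camera_model("top")
S=read_camera("scene");T=read_camera("top")
cv2.imwrite("pics/tilt.png",np.hstack([cv2.resize(T[160:280,280:400],(400,400)),cv2.resize(S[110:270,220:380],(400,400))])[:,:,::-1])
E
```

```text
[ 0.47389365 -0.16104837  0.24085546] [-0.88  0.38  1.64  0.63  1.47 -0.6 ] [ 0.28   0.575 -0.769] [ 0.9   -0.436  0.001]
```

View pics/tilt.png

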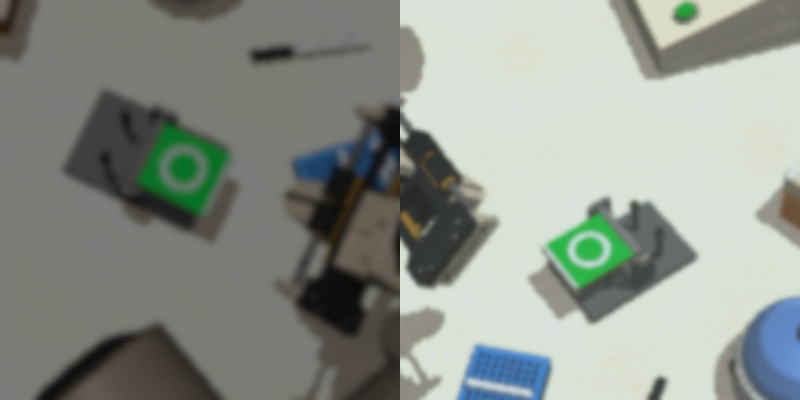

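The tool is tilted 40° with its y axis along the hinge. In the crops the gripper is beyond the rim on the right, above the rack, and the green key is up again. I'll descend outside the rim, then slide in under it.

Call:
step_arm(
  commands=[
    [0, 0, 0, -4, 0, 0, 0],
    [0, 0, 0, -8, 0, 0, 0],
    [0, 0, 0, -12, 0, 0, 0],
    [0, 0, 0, -15, 0, 0, 0],
    [0, 0, 0, -17, 0, 0, 0],
  ],
)

```text
time: 6.13
tool_pos: [0.4733, -0.1605, 0.0686]
tool_rot: [-3.141, -0.696, 1.12]
contact_force: [-0.1, 0.5, 0.6]
opening: 0.0008
grip_force: 0.0
```

Call:
step_arm(
  commands=[
    [0, 0, 0, -1.0, 0, 0, 0],
    [0, 0, 0, -2.0, 0, 0, 0],
    [0, 0, 0, -3.0, 0, 0, 0],
    [0, 0, 0, -3.8, 0, 0, 0],
    [0, 0, 0, -3.8, 0, 0, 0],
  ],
)

```text
time: 6.55
tool_pos: [0.4737, -0.1618, 0.0321]
tool_rot: [3.14, -0.697, 1.12]
contact_force: [0.1, 0.1, 0.5]
opening: 0.0005
grip_force: 0.0
```

Call:
step_arm(
  commands=[
    [0, 0.4, 0.9, 0, 0, 0, 0],
    [0, 0.9, 1.8, 0, 0, 0, 0],
    [0, 1.3, 2.7, 0, 0, 0, 0],
    [0, 1.7, 3.6, 0, 0, 0, 0],
    [0, 1.7, 3.6, 0, 0, 0, 0],
  ],
)

```text
time: 6.97
tool_pos: [0.4911, -0.1236, 0.0333]
tool_rot: [3.14, -0.698, 1.122]
contact_force: [-0.4, -0.1, 0.6]
opening: 0.0002
grip_force: 0.0
```

Call:
step_arm(
  commands=[
    [0, 0.3, 0.7, 0, 0, 0, 0],
    [0, 0.7, 1.4, 0, 0, 0, 0],
    [0, 1.0, 2.1, 0, 0, 0, 0],
    [0, 1.3, 2.7, 0, 0, 0, 0],
    [0, 1.3, 2.7, 0, 0, 0, 0],
  ],
)

```text
time: 7.38
tool_pos: [0.504, -0.0977, 0.0328]
tool_rot: [3.14, -0.698, 1.12]
contact_force: [0.6, 0.3, -0.5]
opening: 0.0006
grip_force: 0.0
```

```bash
python3 - <<'E'
from h import *
print(observe()["tool_pos"],observe()["contact_force"])
S=read_camera("scene");T=read_camera("top")
cv2.imwrite("pics/under.png",np.hstack([cv2.resize(T[180:240,300:360],(400,400)),cv2.resize(S[170:250,250:330],(400,400))])[:,:,::-1])
import math
H=np.array([.546,-.028,.065]);uo=np.array([-.438,-.899,0]);ux=np.array([-.899,.438,0]);up=np.array([0,0,1.])
sl=50
for th in (0,15,30,45,60,75,90,105,120,135,150,160):
    t=math.radians(th);r=.072
    if th<=sl: p=-.008-.012*math.tan(math.radians(sl-th))
    else: p=min(-.0025,-.008+.008*math.tan(math.radians(min(th-sl,60))))
    rad=uo*math.cos(t)+up*math.sin(t); nor=-uo*math.sin(t)+up*math.cos(t)
    c=H+r*rad+p*nor
    tcp=c+.0073*uo-.0061*up+ux*.0065
    if th>130: tcp=tcp+.0073*-uo*0
    print(th,(tcp*100).round(1))
E
```

```text
[ 0.50399604 -0.0976899   0.03276235] [ 0.63602867  0.26435922 -0.4831899 ]
0 [50.5 -9.6  3.7]
15 [50.5 -9.8  6.2]
30 [50.7 -9.3  8.4]
45 [51.2 -8.3 10.3]
60 [51.9 -6.9 11.8]
75 [52.7 -5.2 12.7]
90 [53.6 -3.4 13.1]
105 [54.4 -1.7 12.9]
120 [55.2 -0.1 12.3]
135 [55.8  1.2 11.2]
150 [56.4  2.3  9.7]
160 [56.6  2.8  8.6]
```

View pics/under.png

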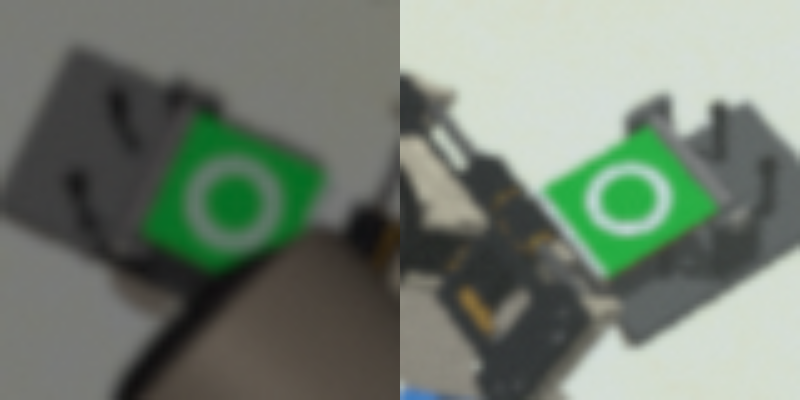

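The fingertips are hooked under the white rim, whose edge runs from about (545,195) to (605,275) in the right crop, and there is no contact yet. Swinging it up along the arc.

Call:
step_arm(
  commands=[
    [0, 0.1, 0.0, 0.6, 0, 0, 0],
    [0, 0.1, 0.0, 1.4, 0, 0, 0],
    [0, 0.1, 0.0, 2.2, 0, 0, 0],
    [0, 0.1, 0.0, 3.0, 0, 0, 0],
    [0, 0.1, 0.0, 3.0, 0, 0, 0],
  ],
)

```text
time: 7.9
tool_pos: [0.5055, -0.0996, 0.0646]
tool_rot: [3.136, -0.697, 1.122]
contact_force: [1.6, -0.6, -0.6]
opening: 0.0006
grip_force: 0.1
```

Call:
step_arm(
  commands=[
    [0, 0, 0, 0.7, 0, 0, 0],
    [0, 0.1, 0.2, 1.4, 0, 0, 0],
    [0, 0.2, 0.5, 2.1, 0, 0, 0],
    [0, 0.4, 0.9, 3.0, 0, 0, 0],
    [0, 0.7, 1.4, 4.0, 0, 0, 0],
  ],
)

```text
time: 8.32
tool_pos: [0.5118, -0.0845, 0.1035]
tool_rot: [3.141, -0.698, 1.119]
contact_force: [0.0, -0.3, -0.0]
opening: 0.0006
grip_force: 0.1
```

```bash
python3 - <<'E'
from h import *
S=read_camera("scene");T=read_camera("top")
cv2.imwrite("pics/lift.png",np.hstack([cv2.resize(T[180:240,300:360],(400,400)),cv2.resize(S[150:250,240:340],(400,400))])[:,:,::-1])
E
```

```text
(no output)
```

View pics/lift.png

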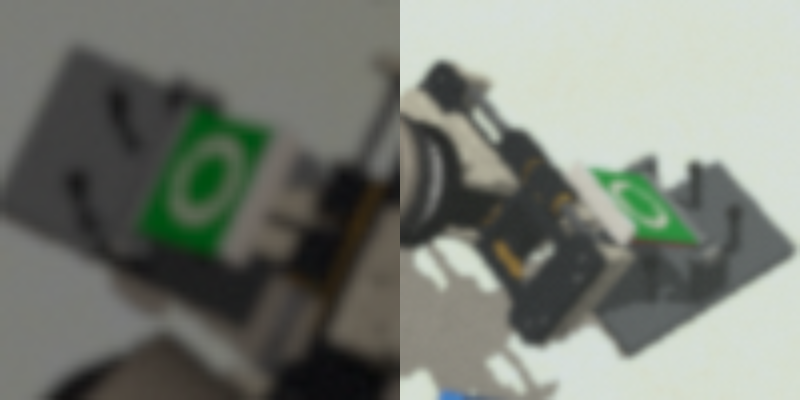

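The paddle is up at roughly 45° with its rim resting on the fingertips, and the stand hasn't moved. I'll keep following the arc.

Call:
step_arm(
  commands=[
    [0, 0.3, 0.8, 0.8, 0, 0, 0],
    [0, 0.7, 1.5, 1.4, 0, 0, 0],
    [0, 1.1, 2.4, 1.9, 0, 0, 0],
    [0, 1.5, 3.2, 2.3, 0, 0, 0],
    [0, 2.0, 4.1, 2.6, 0, 0, 0],
  ],
)

```text
time: 8.83
tool_pos: [0.5321, -0.0429, 0.1292]
tool_rot: [3.14, -0.698, 1.12]
contact_force: [-1.0, 0.3, -0.1]
opening: 0.0003
grip_force: 0.1
```

Call:
step_arm(
  commands=[
    [0, 0.4, 0.9, 0.1, 0, 0, 0],
    [0, 0.8, 1.8, 0.0, 0, 0, 0],
    [0, 1.2, 2.6, -0.3, 0, 0, 0],
    [0, 1.6, 3.4, -0.6, 0, 0, 0],
    [0, 2.0, 4.2, -1.0, 0, 0, 0],
  ],
)

```text
time: 9.25
tool_pos: [0.552, -0.001, 0.1182]
tool_rot: [3.14, -0.698, 1.119]
contact_force: [-0.7, -1.1, 0.0]
opening: 0.0005
grip_force: 0.0
```

Call:
step_arm(
  commands=[
    [0, 0.3, 0.6, -0.5, 0, 0, 0],
    [0, 0.6, 1.2, -1.1, 0, 0, 0],
    [0, 0.8, 1.8, -1.8, 0, 0, 0],
    [0, 0.9, 2.0, -2.4, 0, 0, 0],
    [0, 0.9, 2.0, -2.4, 0, 0, 0],
  ],
)

```text
time: 9.67
tool_pos: [0.5601, 0.0188, 0.0932]
tool_rot: [-3.14, -0.698, 1.118]
contact_force: [-0.6, 0.4, -0.2]
opening: 0.0002
grip_force: 0.0
```

```bash
python3 - <<'E'
from h import *
S=read_camera("scene");T=read_camera("top")
cv2.imwrite("pics/over.png",np.hstack([cv2.resize(T[170:240,295:365],(400,400)),cv2.resize(S[150:250,240:340],(400,400))])[:,:,::-1])
E
```

```text
(no output)
```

View pics/over.png

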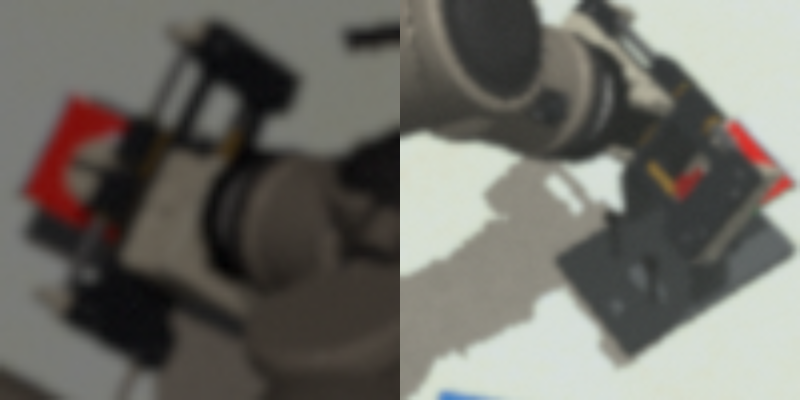

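The paddle is past vertical: red is visible in both crops on the far side, still inclined, and the stand is in place. I'll back off up and outward so it can sink.

Call:
step_arm(
  commands=[
    [0, -0.5, -1.0, 1.5, 0, 0, 0],
    [0, -1, -2, 4, 0, 0, 0],
    [0, -2, -4, 7, 0, 0, 0],
    [0, -3, -6, 10, 0, 0, 0],
    [0, -4, -8, 13, 0, 0, 0],
  ],
)

```text
time: 10.18
tool_pos: [0.5199, -0.063, 0.2263]
tool_rot: [3.14, -0.697, 1.119]
contact_force: [0.7, -0.5, -0.2]
opening: 0.0004
grip_force: 0.0
```

Call:
step_arm(
  commands=[
    [0, -2, -4, 1, 0, 0, 0],
    [0, -4, -7, 2, 0, 0, 0],
    [0, -5, -11, 3, 0, 0, 0],
    [0, -7, -14, 3, 0, 0, 0],
    [0, -8, -16, 3, 0, 0, 0],
  ],
)

```text
time: 10.6
tool_pos: [0.4391, -0.2256, 0.2555]
tool_rot: [3.137, -0.695, 1.118]
contact_force: [0.6, -0.9, -0.6]
opening: 0.0004
grip_force: 0.0
```

Call:
step_arm(
  commands=[
    [0, 0, 0, 0, 0, 0, 0],
    [0, 0, 0, 0, 0, 0, 0],
    [0, 0, 0, 0, 0, 0, 0],
    [0, 0, 0, 0, 0, 0, 0],
    [0, 0, 0, 0, 0, 0, 0],
  ],
)

```text
time: 11.02
tool_pos: [0.4411, -0.2208, 0.2549]
tool_rot: [3.14, -0.698, 1.121]
contact_force: [-0.5, 0.7, -1.2]
opening: 0.0006
grip_force: 0.0
```

Call:
step_arm(
  commands=[
    [0, 0, 0, 0, 0, 0, 0],
    [0, 0, 0, 0, 0, 0, 0],
    [0, 0, 0, 0, 0, 0, 0],
    [0, 0, 0, 0, 0, 0, 0],
    [0, 0, 0, 0, 0, 0, 0],
  ],
)

```text
time: 11.43
tool_pos: [0.4408, -0.2218, 0.2547]
tool_rot: [3.14, -0.698, 1.12]
contact_force: [-0.2, 0.5, 0.2]
opening: 0.001
grip_force: 0.0
```

Call:
step_arm(
  commands=[
    [0, 0, 0, 0, 0, 0, 0],
    [0, 0, 0, 0, 0, 0, 0],
    [0, 0, 0, 0, 0, 0, 0],
    [0, 0, 0, 0, 0, 0, 0],
    [0, 0, 0, 0, 0, 0, 0],
  ],
)

```text
time: 11.85
tool_pos: [0.4407, -0.222, 0.2547]
tool_rot: [3.14, -0.698, 1.119]
contact_force: [0.1, 0.6, -0.4]
opening: 0.0004
grip_force: 0.0
```

```bash
python3 - <<'E'
from h import *
S=read_camera("scene");T=read_camera("top");mt,ms=camera_model("top"),camera_model("scene")
cv2.imwrite("pics/end.png",np.hstack([cv2.resize(T[160:260,290:390],(400,400)),cv2.resize(S[100:260,220:380],(400,400))])[:,:,::-1])
a,s1,l1=blobs(T,"r",(285,170,350,235));b,s2,l2=blobs(S,"r",(285,150,360,250))
print(s1,s2,tri([ray(mt,*a),ray(ms,*b)]))
for m,l in((mt,l1),(ms,l2)):
    cn=max(cv2.findContours(l,0,2)[0],key=cv2.contourArea)
    print(cv2.minAreaRect(np.array([onplane(m,*q[0],.0675)[:2] for q in cn],np.float32)*1000))
E
```

```text
[300 188  27  25 342] [304 182  33  27 389] [0.56367623 0.00828406 0.06205008]
((561.7760009765625, 7.339469909667969), (69.4222640991211, 73.83995819091797), 64.28274536132812)
((565.4581909179688, 7.824428558349609), (70.23387145996094, 69.63491821289062), 66.72024536132812)
```

View pics/end.png

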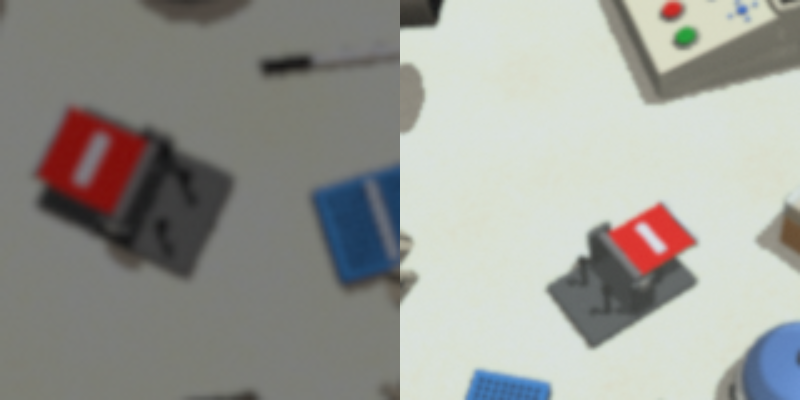

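The red face is up and looks flat, and the stand, rack and keys are in place. I'll pause briefly and re-measure to confirm it has settled before handing in.

Call:
step_arm(
  commands=[
    [0, 0, 0, 0, 0, 0, 0],
    [0, 0, 0, 0, 0, 0, 0],
    [0, 0, 0, 0, 0, 0, 0],
    [0, 0, 0, 0, 0, 0, 0],
    [0, 0, 0, 0, 0, 0, 0],
  ],
)

```text
time: 12.37
tool_pos: [0.4408, -0.2219, 0.2547]
tool_rot: [3.14, -0.698, 1.119]
contact_force: [0.2, -0.6, -0.5]
opening: 0.0002
grip_force: 0.0
```

Call:
step_arm(
  commands=[
    [0, 0, 0, 0, 0, 0, 0],
    [0, 0, 0, 0, 0, 0, 0],
    [0, 0, 0, 0, 0, 0, 0],
    [0, 0, 0, 0, 0, 0, 0],
    [0, 0, 0, 0, 0, 0, 0],
  ],
)

```text
time: 12.78
tool_pos: [0.4408, -0.2219, 0.2547]
tool_rot: [3.14, -0.698, 1.119]
contact_force: [-0.3, -1.0, 0.2]
opening: 0.0005
grip_force: 0.0
```

```bash
python3 - <<'E'
from h import *
S=read_camera("scene");T=read_camera("top");mt,ms=camera_model("top"),camera_model("scene")
a,s1,l1=blobs(T,"r",(285,170,350,235));b,s2,l2=blobs(S,"r",(285,150,360,250))
p=tri([ray(mt,*a),ray(ms,*b)]);print(s1,s2,p)
if abs(p-[.56368,.00828,.06205]).max()<.001: print(hand_in())
E
```

```text
[300 188  27  25 341] [304 182  33  27 389] [0.56378762 0.00827109 0.06207558]
the job is handed in; nothing more can be done
None
```

I pressed the green start key fully down and released it, then flipped the paddle; it lies flat and still, red face up, by the camera check, and the job is handed in (no verdict came back).

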